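# Heft two starter solenoids and show the heavier one at the magnifier

## Robot

A 6-joint arm with a two-finger parallel gripper is mounted at the origin on the work surface. World frame = base frame: x ahead of the robot, y to its left, z up, the work surface at z = 0. Lengths are in mm, angles in rad, forces in N, time in s.
With the tool pointing down it reaches from about 400 to 825 mm from the base axis. Payload 7 kg.
Tool frame: the origin (TCP) lies at the very end of the fingers, on their centre line; the grasp point (between the pads) lies 19 mm behind it; z points along the fingers, y is the line along which they close (so a half turn about z gives the same grasp; the last joint's range is limited). The gripper opens to 88 mm and grips with 3 to 60 N. Pads are 19 mm wide; open, the fingers measure 130 mm over their backs; the gripper's body (78 mm by 193 mm) begins 47 mm behind the grasp point.
Start: joints at [-0.944, 0.359, 0.012, 0, -1.224, -0.288], TCP at [224.313, -636.615, 226.561] pointing down, gripper open.
Joint ranges: [-3.07, 3.07], [-1.43, 2.12], [-1.02, 1.25], [-3.03, 1.67], [-3.05, -0], [-3.03, 3.03]. Speed limits (rad/s): [2.39, 2.39, 3.01, 3.14, 3.14, 3.14].

## Interface

Orientations are given as a unit quaternion [x, y, z, w].
In Python, from plant import bot gives the robot as it stands. Calls block until the motion is done:
- bot.move_ptp(position, orientation): joint-space move of the TCP to a pose.
- bot.line_to(position, velocity=150, ori=None): straight line of the TCP; ori=None keeps the orientation; velocity is the mean speed in mm/s.
- bot.move_joints(angles): joint-space move.
- bot.move_gripper(opening, force=None): finger opening in mm; force is the grip in N (None keeps the last); returns when the fingers have stopped.
- bot.pause(seconds).
- bot.solve_ik(position, orientation): joint angles nearest the present ones, or None.
- bot.read_state(): the state.
- bot.camera(name): name is "side" or "top"; returns the picture (420x560x3 uint8, red, green, blue); there is no depth.
- bot.get_calibration(name): a dict with "fx", "fy", "cx", "cy" (pixels), "view" (4x4, takes a point from world to camera coordinates). Camera axes: x right, y up, looking along -z (the intrinsics and any distortion apply to the point x, -y, -z); pixel columns grow to the right and rows downward; lengths in mm; the calibration is good to about 2 mm. A picture is of the moment at which its call begins. get_calibration takes no time and is no camera call.
A pose or a line that the arm cannot do raises bot.Unreachable and nothing moves.
- bot.close_job(): hands the job in; it is judged then, once.
The state is a dict: "t": time; "joint_pos": joint angles; "qvel": joint speeds; "tau": joint torques, N m; "tcp_pos": TCP position; "eef_rot": TCP orientation; "contact_force": force on the tool from outside, world axes, zero at the start; "moment": the same for the moment, N m; "width": finger opening in mm; "finger_force": force on a finger pad.
Only numpy, scipy, OpenCV 4.12 (cv2) and the standard library are available. Lean on these libraries where they do the work, as an engineer would, in place of code of your own. Each camera call takes 0.05 s, during which the arm holds its last target. There are 200 camera calls.

## Task

First switch on the bench magnifier lamp: press its green button fully down and let it come back up. The two starter solenoids look alike, but the genuine copper-wound one is clearly heavier, so lift each in turn to feel its weight, stand the lighter one in the blue returns tray, and hold the heavier one upright in front of the magnifier's lens on the robot's side, centred on the glass and about 10 cm from it, so that I can check it. Finish still holding it there, and do not touch the lamp's head, topple a solenoid or disturb the other parts on the bench.

Things in the scene. Friction and masses are not known exactly. Their poses are not given: they have to be found in the camera images.
- lamp_button (a joint): Travel of the lamp's push button, m: 0 up, 0.006 fully down. It is sprung: about 1.5 N starts it and 5 N holds it fully down; it comes back up when let go.
- lamp_button_top (a point): Centre of the top face of the green push button (28 mm in diameter, facing up, in a black collar 44 mm wide), about 54 mm above the bench, on the grey base of the magnifier lamp.
- magnifier: Bench magnifier lamp, fixed to the bench: grey base 150 mm (x) by 140 mm (y), 36 mm tall; origin at the centre of the base's underside, x away from the robot, y left, z up. The button stands at x = -35 mm, y = 0. A 13 mm dark gooseneck rises at x = +50 mm, y = 0 to 200 mm height and bends to +y to carry the lens head.
- lens_head: White ring head of the magnifier with its round lens standing upright: ring 168 mm outer diameter, 29 mm thick, glass 126 mm in diameter. Origin: centre of the glass, 200 mm above the bench, at x = +45 mm, y = +200 mm in the magnifier's frame; its x axis is the lens axis, level and pointing away from the robot (the viewer looks from +x), y left, z up. A part is shown at negative x.
- tray: Blue sheet-steel returns tray, fixed, open at the top: 270 mm (x) by 170 mm (y), walls 26 mm high and 3 mm thick, floor 3 mm thick. Origin: centre of its underside, x along its length, z up. There is room for both solenoids side by side along x.
- solenoid_a: One of two look-alike starter solenoids, standing: zinc-coloured can 47 mm in diameter, brown cap of that width up to 72 mm, two copper studs to 86 mm, flat foot 40 (x) x 80 (y) x 4 mm. One weighs 0.2 to 0.25 kg, the other 0.44 to 0.52; which cannot be seen. Windings inside may rattle. Grip across the can in any direction. Origin: centre of underside, z up; the can's middle is 40 mm above.
- solenoid_b: One of two look-alike starter solenoids, standing: zinc-coloured can 47 mm in diameter, brown cap of that width up to 72 mm, two copper studs to 86 mm, flat foot 40 (x) x 80 (y) x 4 mm. One weighs 0.2 to 0.25 kg, the other 0.44 to 0.52; which cannot be seen. Windings inside may rattle. Grip across the can in any direction. Origin: centre of underside, z up; the can's middle is 40 mm above.
- condenser: Bystander: tarnished aluminium ignition condenser, a can 18 mm in diameter and 36 mm long, lying, with a strap. Origin at its underside.
- points_cover: Bystander: brown bakelite points cover, 72 x 48 x 17 mm. Origin at the centre of its underside, x along its length.
- puller: Bystander: rusty steel flywheel puller standing on its bolts, bar 26 x 96 mm, 69 mm tall. Origin under its centre, y along the bar.
- feeler_gauge: Bystander: folded steel feeler gauge set, 104 x 15 x 14 mm, one leaf a little open. Origin under its centre, x along its length.
- spark_plug: Bystander: lying spark plug, 68 mm long, 18 mm thick. Origin near its middle, at the underside, x along its length.
- spanner: Bystander: small steel spanner, 150 mm long, lying at the back. Origin under its centre, x along its length.
Not all that is in view belongs to the job. What is shaped like the solenoid_a but purple is not meant.

How it is judged:
By the outcome, as a careful person would: the job done as asked, in the order asked, and still so for the second after the job is handed in, while the arm keeps its last pose, push and grip.
It also fails if it takes over 72 s, if anything falls off the work surface, if the arm or the gripper's body presses on something with over 40 N, if the wrist force passes 120 N, or if a joint passes its speed limit or range.

## Working session

There is one attempt and no reset: what is moved stays moved. The work goes in short steps, each a Python script; the robot and the scene stay as the last script left them, time stands still between calls to the robot, and variables do not carry over. Pictures are saved under pics/ and viewed, at most 10 in all, crops included, and the job is handed in when it is done.

```bash
mkdir -p pics; ls
python3 - <<'E'
from plant import bot
import cv2
for n in("top","side"):
    im=bot.camera(n); cv2.imwrite(f"pics/{n}0.png",im[:,:,::-1]); c=bot.get_calibration(n); print(n,c)
s=bot.read_state();print(s)
E
```

```text
pics
top {'fx': 495.83526855085415, 'fy': 495.83526855085415, 'cx': 281.0590203194295, 'cy': 212.88353985673845, 'view': array([[-1.54263471e-02, -9.99445190e-01, -2.95184570e-02,
        -3.66053235e+01],
       [ 9.85703028e-01, -2.01548904e-02,  1.67282159e-01,
        -6.03511063e+02],
       [-1.67784290e-01, -2.65158798e-02,  9.85467067e-01,
        -1.10840782e+03],
       [ 0.00000000e+00,  0.00000000e+00,  0.00000000e+00,
         1.00000000e+00]])}
side {'fx': 393.4026327074451, 'fy': 393.4026327074451, 'cx': 281.48924897393783, 'cy': 209.99624200687083, 'view': array([[-9.90426879e-01, -1.36959959e-01, -1.72211325e-02,
         5.51435990e+02],
       [ 8.60238127e-02, -7.09967963e-01,  6.98960224e-01,
        -1.76398073e+02],
       [-1.07956016e-01,  6.90787566e-01,  7.14953171e-01,
        -9.15926910e+02],
       [ 0.00000000e+00,  0.00000000e+00,  0.00000000e+00,
         1.00000000e+00]])}
{'t': 0.1, 'joint_pos': array([-9.43877323e-01,  3.59306820e-01,  1.11700937e-02, -3.01486998e-04,
       -1.22409088e+00, -2.88079737e-01]), 'qvel': array([-0.00083332, -0.00120045,  0.00321702, -0.00059484,  0.00117025,
        0.00033161]), 'tau': array([ 4.80056369e-04, -5.84162521e+01,  2.93751007e+01,  7.01547280e+00,
        1.02054072e-02, -5.66768222e-05]), 'tcp_pos': array([ 224.1863876 , -636.23299964,  225.73163926]), 'eef_rot': array([-1.68559685e-01,  9.85691179e-01,  7.04647734e-04, -1.88940678e-04]), 'contact_force': array([-0.37582892, -0.18849895, -0.20634189]), 'moment': array([-0.01018597,  0.03435871,  0.02715225]), 'finger_force': 0.0, 'width': 87.78830195369953}
```

View pics/top0.png

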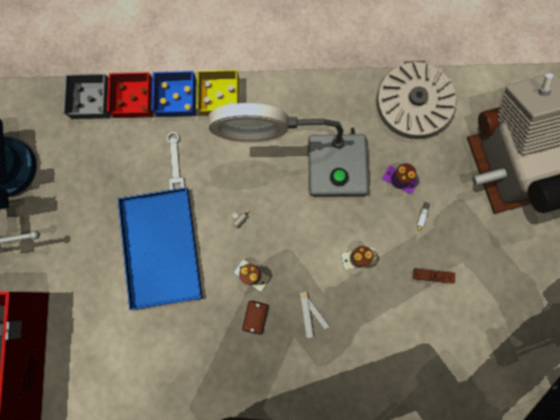

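View pics/side0.png

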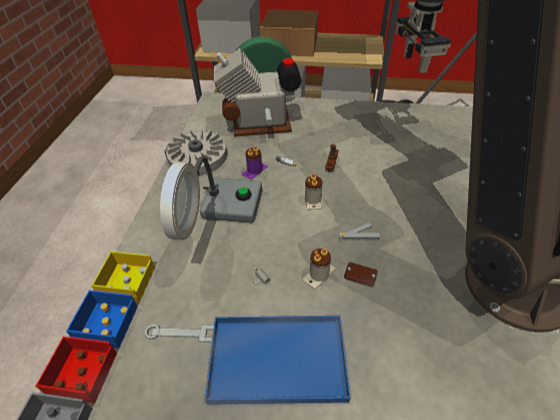

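Candidates in the top view are the solenoids at (250,274) and (362,257), both with a grey can and cream foot. The purple-footed look-alike at (403,177) is excluded. The green button is at (340,176), the tray is around (160,248) and the lens ring is around (248,122). Next I measure them.

```bash
cat > h.py <<'E'
from plant import bot
import numpy as np, cv2
def ray(n,uv):
    c=bot.get_calibration(n);V=c["view"];R=V[:3,:3];t=V[:3,3]
    d=np.array([(uv[0]-c["cx"])/c["fx"],-(uv[1]-c["cy"])/c["fy"],-1.])
    return -R.T@t, R.T@d
def plane(n,uv,z):
    o,d=ray(n,uv); return o+d*(z-o[2])/d[2]
def tri(a,b):
    (o1,d1),(o2,d2)=ray("top",a),ray("side",b)
    s=np.linalg.lstsq(np.c_[d1,-d2],o2-o1,rcond=None)[0]
    p,q=o1+s[0]*d1,o2+s[1]*d2
    return (p+q)/2,np.linalg.norm(p-q)
def proj(n,P):
    c=bot.get_calibration(n);p=c["view"]@np.r_[P,1]
    return np.array([c["cx"]-c["fx"]*p[0]/p[2],c["cy"]+c["fy"]*p[1]/p[2]])
def cents(im,mask,box,minA=3):
    x0,y0,x1,y1=box;m=np.zeros_like(mask);m[y0:y1,x0:x1]=mask[y0:y1,x0:x1]
    n,l,s,c=cv2.connectedComponentsWithStats(m)
    return [(s[i,4],c[i].round(1)) for i in range(1,n) if s[i,4]>=minA],m
E
cat > m.py <<'E'
from h import *
import sys
im={n:cv2.imread(f"pics/{n}0.png") for n in("top","side")}
hsv={n:cv2.cvtColor(im[n],cv2.COLOR_BGR2HSV) for n in im}
def mk(n,lo,hi): return cv2.inRange(hsv[n],np.array(lo),np.array(hi))
B={"top":{"but":(325,160,355,190),"P":(232,255,272,295),"Q":(338,242,382,274),"tray":(110,180,210,315)},
   "side":{"but":(230,182,256,202),"P":(300,243,336,290),"Q":(300,170,328,212),"tray":(200,310,355,408)}}
for n in im:
    print(n,"but",cents(im[n],mk(n,(45,100,50),(85,255,255)),B[n]["but"])[0])
    for k in "PQ": print(n,k,"studs",cents(im[n],mk(n,(10,130,150),(28,255,255)),B[n][k])[0],"cap",cents(im[n],mk(n,(0,90,30),(28,255,255)),B[n][k],30)[0])
    _,m=cents(im[n],mk(n,(98,120,60),(125,255,255)),B[n]["tray"])
    p=cv2.findNonZero(m);print(n,"tray",cv2.boxPoints(cv2.minAreaRect(p)).round(1).tolist(), cv2.approxPolyDP(cv2.convexHull(p),6,True)[:,0].tolist())
for k in "PQ":
    x0,y0,x1,y1=B["top"][k]
    cv2.imwrite(f"pics/c{k}.png",cv2.resize(im["top"][y0-5:y1+5,x0-5:x1+5],None,fx=7,fy=7,interpolation=cv2.INTER_CUBIC))
a=cv2.resize(cv2.imread("pics/cP.png"),(350,350));b=cv2.resize(cv2.imread("pics/cQ.png"),(400,350))
cv2.imwrite("pics/crop1.png",np.hstack([a,b]))
E
python3 m.py
```

```text
top but [(np.int32(136), array([339. , 175.2]))]
top P studs [(np.int32(31), array([243.7, 270.4])), (np.int32(3), array([251.7, 268.3])), (np.int32(33), array([252.5, 276.6]))] cap [(np.int32(341), array([249.4, 273.9]))]
top Q studs [(np.int32(30), array([368.3, 254.2])), (np.int32(29), array([357.6, 256.3]))] cap [(np.int32(351), array([362.2, 255.9]))]
top tray [[115.0, 197.0], [187.1999969482422, 187.60000610351562], [201.8000030517578, 299.79998779296875], [129.6999969482422, 309.20001220703125]] [[200, 298], [130, 308], [118, 199], [186, 188]]
side but [(np.int32(77), array([242.5, 191.4]))]
side P studs [(np.int32(24), array([323.6, 251. ])), (np.int32(25), array([316.8, 256.9]))] cap [(np.int32(282), array([320.4, 256.7]))]
side Q studs [(np.int32(4), array([313.5, 173.5])), (np.int32(26), array([313.5, 179.9]))] cap [(np.int32(176), array([313.4, 181.1]))]
side tray [[205.0, 316.0], [349.0, 316.0], [349.0, 402.0], [205.0, 402.0]] [[348, 401], [205, 399], [215, 318], [338, 316]]
```

View pics/crop1.png

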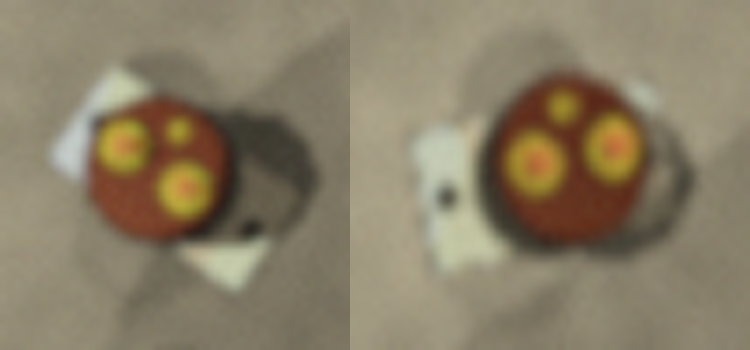

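Both crops show a cream-footed solenoid with a brown cap, two big studs and one small one, so neither is the purple one. Now the 3D points.

```bash
cat > m2.py <<'E'
from h import *
f=lambda v:np.round(v,1)
for n in("top","side"):print(n,"cam",f(ray(n,(0,0))[0]))
print("but",f(plane("top",(339,175.2),54)),f(plane("side",(242.5,191.4),54)),tri((339,175.2),(242.5,191.4)))
for k,ts,ss,tc in(("P",[(243.7,270.4),(252.5,276.6)],[(316.8,256.9),(323.6,251)],(249.4,273.9)),("Q",[(357.6,256.3),(368.3,254.2)],[(313.5,179.9),(313.5,173.5)],(362.2,255.9))):
    for a,b in zip(ts,ss): print(k,"stud",[*map(f,tri(a,b))])
    print(k,"top studs@84",f((plane("top",ts[0],84)+plane("top",ts[1],84))/2),"cap@68",f(plane("top",tc,68)))
print("tray top",[f(plane("top",u,24)[:2]).tolist() for u in((200,298),(130,308),(118,199),(186,188))])
print("tray side",[f(plane("side",u,24)[:2]).tolist() for u in((348,401),(205,399),(215,318),(338,316))])
# lamp base (grey) and lens ring
im={n:cv2.imread(f"pics/{n}0.png") for n in("top","side")}
h=cv2.cvtColor(im["top"],cv2.COLOR_BGR2HSV)
x0,y0,x1,y1=300,130,376,202
g=np.zeros(h.shape[:2],np.uint8);g[y0:y1,x0:x1]=((h[y0:y1,x0:x1,1]<25)&(h[y0:y1,x0:x1,2]<160))*255
g=cv2.morphologyEx(g,cv2.MORPH_OPEN,np.ones((5,5)))
r=cv2.minAreaRect(cv2.findNonZero(g));bp=cv2.boxPoints(r)
print("base",cv2.countNonZero(g),[f(plane("top",u,36)[:2]).tolist() for u in bp])
for n,b in(("top",(205,98,292,145)),("side",(155,155,205,245))):
    x0,y0,x1,y1=b;hh=cv2.cvtColor(im[n],cv2.COLOR_BGR2HSV)[y0:y1,x0:x1]
    m=((hh[...,1]<28)&(hh[...,2]>170)).astype(np.uint8)
    c,l,s,cc=cv2.connectedComponentsWithStats(m);i=1+np.argmax(s[1:,4]);print(n,"ring bbox",s[i]+np.array([x0,y0,0,0,0]))
cv2.imwrite("pics/crop2.png",np.hstack([cv2.resize(im["top"][90:210,200:380],(540,360),interpolation=cv2.INTER_CUBIC),cv2.resize(im["side"][150:250,150:220],(252,360),interpolation=cv2.INTER_CUBIC)]))
E
python3 m2.py
```

```text
top cam [ 408.3  -78.1 1192.2]
side cam [462.5 583.  787.6]
but [ 689.2 -185.2   54. ] [ 689.1 -183.6   54. ] (array([ 689.63580761, -185.33300784,   52.34487846]), np.float64(0.035136321609387525))
P stud [array([469.5,  37.2,  81.7]), np.float64(1.4)]
P stud [array([455.5,  17.7,  80.6]), np.float64(1.4)]
P top studs@84 [461.7  27.2  84. ] cap@68 [461.5  25.8  68. ]
Q stud [array([ 496.9, -216.9,   86.4]), np.float64(3.0)]
Q stud [array([ 499.9, -240.3,   89. ]), np.float64(0.9)]
Q top studs@84 [ 497.7 -229.1   84. ] cap@68 [ 497.6 -229.5   68. ]
tray top [[409.6, 145.7], [389.1, 309.7], [649.5, 348.5], [673.2, 183.0]]
tray side [[389.3, 316.3], [651.4, 347.5], [675.1, 183.6], [414.0, 145.3]]
base 3050 [[794.3, -116.3], [795.0, -254.7], [647.7, -252.3], [646.6, -116.7]]
top ring bbox [215 103  56  17 619]
side ring bbox [160 162  25  57 645]
```

View pics/crop2.png

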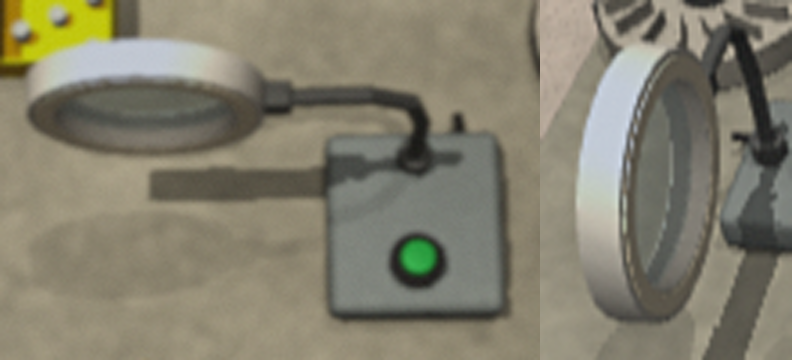

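The crop shows the lens front face centred near top (249,125) and side (186,201), and the lamp base roughly square to the world axes. I'll check the lens position, then press the button.

```bash
cat >> h.py <<'E'
def down(psi):  # tool down, finger line at psi degrees from world x
    a=np.radians((psi+90)/2); return [np.cos(a),np.sin(a),0,0]
def st(tag=""):
    s=bot.read_state();print(tag,"t",round(s["t"],2),"tcp",s["tcp_pos"].round(1),"F",s["contact_force"].round(2),"w",round(s["width"],1),"ff",round(s["finger_force"],1));return s
E
python3 - <<'E'
from h import *
print("lens front",tri((249,125),(186,201.4)), plane("top",(249,125),200))
for p,psi in(((689.5,-185,100),90),((461.6,26.3,25),54),((497.6,-229.3,25),97),((668,15,180),90),((535,247,200),90)):
    print(psi,np.round(bot.solve_ik(list(p),down(psi)),2))
bot.move_gripper(0,20)
bot.move_ptp([689.5,-185,100],down(90)); st()
bot.line_to([689.5,-185,58],80)
b=st("pre")
z=55
while z>44:
    bot.line_to([689.5,-185,z],40); s=st(z)
    if s["contact_force"][2]-b["contact_force"][2]>9: break
    z-=1
bot.pause(.2); st()
cv2.imwrite("pics/press.png",bot.camera("side")[120:260,150:350,::-1])
E
```

```text
lens front (array([762.57143579,  12.52624969, 198.85085902]), np.float64(6.558402666414137)) [765.61502332  12.9378559  200.        ]
90 [ 0.01  0.51 -0.05  0.   -1.01 -1.58]
54 [ 0.48  0.26 -0.7  -0.   -0.62 -2.68]
97 [-0.07  0.37 -0.51  0.   -0.69 -1.37]
90 [ 0.31  0.38 -0.07  0.   -1.12 -1.88]
90 [ 0.76  0.24 -0.22  0.   -1.11 -2.33]
 t 3.88 tcp [ 689.3 -185.9  100.3] F [ 0.67 -0.65  0.66] w 0.3 ff 0.0
pre t 4.55 tcp [ 689.2 -185.1   57.8] F [-1.4  -0.27  2.01] w 0.6 ff 0.8
55 t 4.8 tcp [ 690.1 -185.1   55.6] F [-0.31 -1.6   2.47] w 0.8 ff 1.5
54 t 5.05 tcp [ 690.  -185.1   54.5] F [ 0.9  -1.12  3.31] w 0.2 ff 1.8
53 t 5.3 tcp [ 690.  -185.1   53.3] F [ 2.3  -1.53  3.93] w 0.6 ff 2.1
52 t 5.55 tcp [ 690.  -185.1   52.4] F [ 1.62 -0.76  5.37] w 0.9 ff 2.6
51 t 5.8 tcp [ 690.1 -185.1   52.3] F [-1.41 -0.71 10.54] w 0.3 ff 5.2
50 t 6.05 tcp [ 690.1 -185.1   52.2] F [-3.24  1.21 15.82] w 0.6 ff 7.7
 t 6.25 tcp [ 690.1 -185.1   52.1] F [-2.29  0.85 15.25] w 0.2 ff 7.7
```

Finger force rises smoothly from about 1.6 N at 57.8 to about 5 N at 52.3, then hits a hard stop. That is 1.5 N to 5 N over 6 mm, so the button is fully down. I release it, refine the lens position and weigh the first solenoid, Q.

```bash
cat >> h.py <<'E'
P=(461.6,26.5,54.0); Q=(497.6,-229.3,97.0); ZG=28
def pick(S):
    x,y,psi=S
    bot.move_ptp([x,y,150],down(psi)); bot.move_gripper(88)
    bot.line_to([x,y,ZG],150); bot.move_gripper(35,35); st("grip")
    b=[];
    for _ in range(5): bot.pause(.04); b.append(bot.read_state()["contact_force"][2])
    bot.line_to([x,y,ZG+70],100); bot.pause(.4)
    a=[]
    for _ in range(12): bot.pause(.05); a.append(bot.read_state()["contact_force"][2])
    st("lifted"); print("Fz lifted",np.mean(a),np.std(a),"on bench",np.mean(b)); return np.mean(a)
def place(x,y,z): bot.line_to([x,y,z+12],120); bot.line_to([x,y,z],40); bot.pause(.1); bot.move_gripper(88); st("placed"); bot.line_to([x,y,z+125],200)
E
python3 - <<'E'
from h import *
bot.line_to([689.5,-185,75],80)
bot.line_to([689.5,-185,110],150); bot.pause(.3); s=st("free")
f=[]
for _ in range(10): bot.pause(.03); f.append(bot.read_state()["contact_force"])
print("bias",np.mean(f,0),np.std(f,0))
print("rim bottom/top",plane("top",(249,140.7),116),plane("top",(249,114),284))
bot.line_to([689.5,-185,150],200)
pick(Q)
im=np.hstack([bot.camera("side")[100:300,150:400],bot.camera("top")[100:300,230:480]])
cv2.imwrite("pics/q.png",cv2.resize(im,(800,320))[:,:,::-1])
E
```

```text
free t 7.45 tcp [ 689.1 -184.9  109.1] F [-0.4   0.53  0.45] w 0.5 ff 0.0
bias [ 0.13014312 -0.04533724 -0.05473954] [0.52112584 0.41359596 0.55222614]
rim bottom/top [758.70545675  20.8191461  116.        ] [757.54538891   5.12529623 284.        ]
grip t 12.09 tcp [ 497.8 -229.5   28.2] F [ 0.13 -0.81  1.64] w 47.0 ff 35.0
lifted t 14.15 tcp [ 497.6 -229.3   98. ] F [ 0.11  0.19 -4.  ] w 46.8 ff 35.0
Fz lifted -4.442385869309916 0.38610953476698523 on bench 1.5383976523630825
```

View pics/q.png

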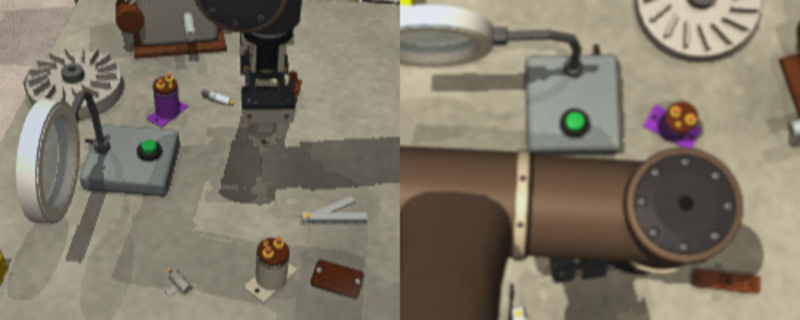

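Q weighs about 0.45 kg, so it is the heavy one. It hangs upright in the grip, nothing else has moved and the button is back up. I set Q back and weigh P.

Run:
```python
from h import *
place(Q[0],Q[1],ZG+.3)
f=pick(P)
im=np.hstack([bot.camera("side")[150:350,200:450],bot.camera("top")[150:350,230:480]])
cv2.imwrite("pics/p.png",cv2.resize(im,(800,320))[:,:,::-1])
```

```text
placed t 16.29 tcp [ 497.6 -229.3   28.3] F [ 0.44  0.18 -0.62] w 87.3 ff 0.0
grip t 20.18 tcp [461.6  26.5  28.1] F [-1.04 -0.19  2.84] w 47.3 ff 35.0
lifted t 22.23 tcp [461.6  26.5  98. ] F [-0.41  1.14 -2.35] w 47.0 ff 35.0
Fz lifted -1.9700546414126237 0.6072573356510568 on bench 3.3314835379673857
```

View pics/p.png

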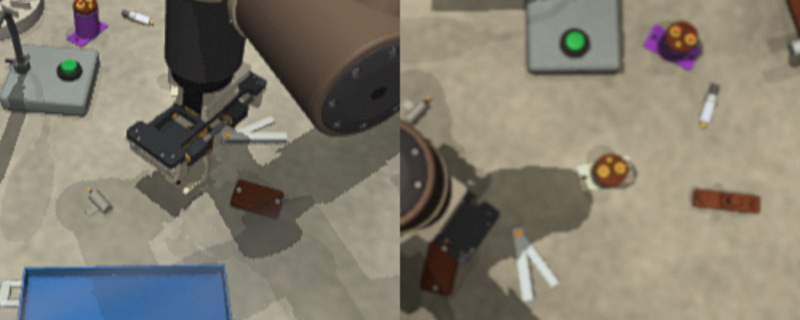

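P weighs about 0.2 kg, so it is the lighter one, and Q stands back where it was. P goes into the tray and then I fetch Q.

Run:
```python
from h import *
bot.line_to([P[0],P[1],150],150)
bot.move_ptp([531,247,150],down(97)); st("over")
bot.line_to([531,247,45],120)
z=36
while z>=ZG+2:
    bot.line_to([531,247,z],40); s=st(z)
    if s["contact_force"][2]>0: break
    z-=1
bot.move_gripper(88); bot.line_to([531,247,160],180)
bot.move_ptp([Q[0],Q[1],150],down(97))
im=np.hstack([bot.camera("side")[220:420,180:430],bot.camera("top")[150:350,80:330]])
cv2.imwrite("pics/tr.png",cv2.resize(im,(800,320))[:,:,::-1]); st()
```

```text
over t 23.75 tcp [530.3 246.6 148.6] F [-0.32  0.49 -2.79] w 46.9 ff 35.0
36 t 25.15 tcp [530.8 246.9  35.8] F [ 0.92 -0.6  -2.74] w 47.2 ff 35.0
35 t 25.4 tcp [531. 247.  35.] F [-0.49 -0.48 -2.28] w 46.9 ff 35.0
34 t 25.65 tcp [531. 247.  34.] F [-0.11 -0.35 -2.92] w 46.9 ff 35.0
33 t 25.9 tcp [531.  246.9  32.9] F [ 0.62  0.02 -1.03] w 47.3 ff 35.0
32 t 26.15 tcp [531.  247.   31.9] F [-0.21 -0.6  -3.02] w 47.1 ff 35.0
31 t 26.4 tcp [531.1 247.1  31.1] F [ 0.15  0.33 -0.74] w 47.1 ff 35.0
30 t 26.65 tcp [531.2 247.1  31.1] F [-3.16 -1.08  8.95] w 46.4 ff 35.0
 t 30.23 tcp [ 498.1 -228.5  150. ] F [1.12 0.69 0.24] w 87.4 ff 0.0
```

View pics/tr.png

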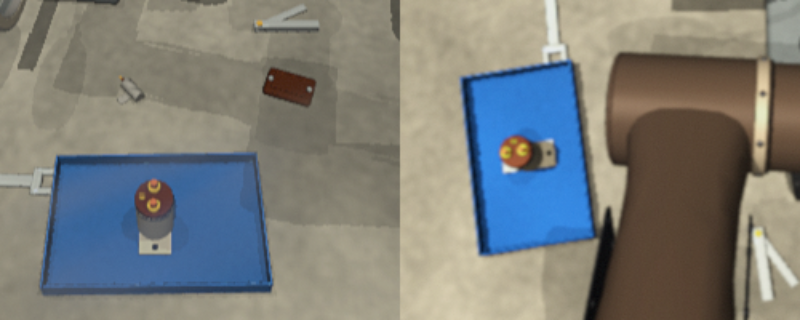

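P stands upright in the tray. Now I pick up Q and present it.

Run:
```python
from h import *
pick(Q)
bot.line_to([Q[0],Q[1],187],150)
bot.move_ptp([540,13.5,187],down(90))
bot.line_to([671,13.5,187],80); bot.pause(.5); st("hold")
a,b=bot.camera("side"),bot.camera("top")
cv2.imwrite("pics/h.png",np.hstack([cv2.resize(a[100:280,130:330],(400,360)),cv2.resize(b[60:240,180:380],(400,360))])[:,:,::-1])
```

```text
grip t 32.4 tcp [ 497.6 -229.3   28.1] F [-0.47  0.81  0.94] w 47.1 ff 35.0
lifted t 34.46 tcp [ 497.6 -229.3   98. ] F [ 0.41 -0.41 -4.52] w 46.6 ff 35.0
Fz lifted -4.439703767773573 0.5336687804876719 on bench 2.0460728887758624
hold t 38.46 tcp [671.   13.5 187. ] F [-0.48 -0.61 -4.59] w 47.1 ff 35.0
```

View pics/h.png

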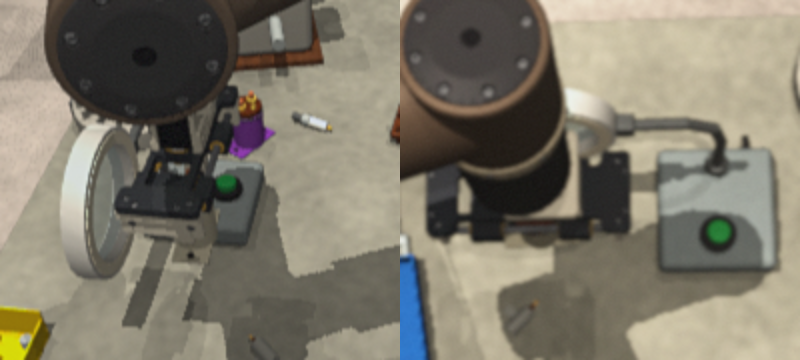

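Run:
```python
from h import *
st(); print(bot.close_job())
```

```text
t 38.56 tcp [671.   13.5 187. ] F [ 0.06 -0.15 -4.05] w 46.8 ff 35.0
the job is handed in; nothing more can be done
None
```

I handed the job in at 38.6 s: the lamp button was pressed fully and came back up, the lighter solenoid (about 0.2 kg) stands in the blue tray, and the arm is holding the heavier one (about 0.45 kg) upright, by my measurements centred on the lens and about 10 cm from the glass on the robot's side.

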